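# Close the loaded head of a twin pod brewer

## Robot

A 6-joint arm with a two-finger parallel gripper is mounted at the origin on the work surface. World frame = base frame: x ahead of the robot, y to its left, z up, the work surface at z = 0. Lengths are in m, angles in rad, forces in N, time in s.
With the tool pointing down it reaches from about 0.425 to 1.125 m from the base axis. Payload 14.9 kg.
Tool frame: the origin (TCP) lies midway between the tips of the shut fingers; the grasp point (between the pads) lies bot.pinch_z behind it (bot.pinch_z is the distance from the TCP to the grasp point, in m); z points along the fingers, y is the line along which they close (so a half turn about z gives the same grasp; the last joint's range is limited). The gripper opens to 91 mm and grips with 3 to 60 N. Pads are 32 mm wide; open, the fingers measure 118 mm over their backs; the gripper's body (76 mm by 178 mm) begins 60 mm behind the grasp point.
Start: joints at [-1.242, 0.379, 1.734, -0, 1.028, -0.033], TCP at [0.248, -0.655, 0.175] pointing down, gripper open.
Joint ranges: [-2.77, 2.77], [-0.74, 2.19], [0, 2.66], [-1.06, 4.2], [0.31, 2.87], [-3.08, 3.08]. Speed limits (rad/s): [1.89, 1.89, 2.39, 3.14, 3.14, 3.14].

## Interface

Orientations are given as a unit quaternion [x, y, z, w].
In Python, from rig import bot gives the robot as it stands. The module is installed in compiled form; this text tells all that it offers.
- The arm moves only by the tool carry_out, never from a script. Its argument "commands" is a list of rows, each an object of numbers: "x", "y", "z": the shift along the tool's x, y, z in m; "rx", "ry", "rz": the turn, a rotation vector about the tool's x, y, z in degrees. In form: [{"x": .., "y": .., "z": .., "rx": .., "ry": .., "rz": ..}, ...]. A call has 1 to 5 rows; each row shifts and turns the commanded pose from where the row before left it, along the tool's axes as they then stand; what a row does not reach is not made up. A row lasts 1/12 s, in which the tool goes at most 41.7 mm and 7.16 degrees, less where a joint would pass 70% of its speed; a pose out of reach is approached as far as the arm can. A call is refused whole if a number of a shift passes 0.0417 or a number of a turn 7.16, either way. A call with a gripper value outside its range is refused whole. "claw" is the opening, from 0 (shut) to 1 (fully open), set as the call begins (left out, the last holds). The fingers move at their own pace and stop on an object; "squeeze" is the grip in N (left out, the last holds). Time passes only in rows, so rows that do not move let the fingers close. It gives the time, the measured TCP pose, the force, the opening and the grip force at its end, in the units of the state.
- bot.state(): the state, without advancing time (a new reading comes with each control period).
- bot.capture(name): name is "side" or "top"; returns a dict with "image" (384x512x3 uint8, red, green, blue), "fx", "fy", "cx", "cy" (pixels), "rvec" (rotation vector, rad) and "tvec" (3), from world to camera coordinates, as OpenCV has them. Camera axes: x right, y down, z forward; pixel columns grow to the right and rows downward; lengths in m; the calibration is good to about 2 mm. A picture is of the moment at which its call begins. There is no depth.
- bot.job_done(): hands the job in; it is judged then, once.
The state is a dict: "time_s": time; "joints": joint angles; "dq": joint speeds; "tau": joint torques, N m; "tcp_pos": TCP position; "orientation": TCP orientation; "wrist_force": force on the tool from outside, world axes, zero at the start; "moment": the same for the moment, N m; "grip_width": finger opening in m; "grasp_force": force on a finger pad.
Only numpy, scipy, OpenCV 4.12 (cv2) and the standard library are available. Lean on these libraries where they do the work, as an engineer would, in place of code of your own. Each camera call takes 0.05 s, during which the arm holds its last target. There are 200 camera calls.

## Task

One head of the twin pod brewer has a fresh gold pod in its drawer: slide that drawer fully home first, then swing that head's lid down and press it until the pod has sunk through its springy travel and is clamped firmly against the stop, so that the lid keeps it clamped after you let go. Press gently, by feel: how deep the pod sinks differs every time and more than about 2 kg on the pod crushes it. Leave the other head, with the spent black pod, as it is with drawer out and lid open, and leave the cups and everything else on the table standing where they are.

Things in the scene. Friction and masses are not known exactly. Their poses are not given: they have to be found in the camera images.
- brewer: twin-head pod coffee brewer, fixed, black and aluminium, 260 (x) x 320 (y) mm, deck 145 mm and hinges 167 mm high. Origin: centre of its underside; x points from its front to its back (away from the robot, give or take its yaw), y to its left, z up. Two equal heads, left at y = +75 mm, right at y = -75 mm, each with a white pod drawer in front and a black lid above
- drawer_left (a joint): white pod drawer of the left head, 66 mm wide, in m: 0 = fully out, as it starts; 0.070 = fully home, against a rigid end stop. It slides along the brewer's +x; about 2 N moves it and it stays where left. Its pod well is 41 mm square, open on top, centred 66.5 mm behind its front face
- drawer_left_front (a point): centre of the flat front face of the left drawer, 118 mm above the table; moves with the drawer. The face is 66 mm wide and spans 96 to 140 mm above the table; it can be pushed anywhere
- lid_left (a joint): black lid of the left head, 130 long, 64 wide, 10 mm thick, red patch near its lip; in rad: 0 = flat, larger = more open, at most 1.6; starts 1.0 to 1.35. Its lip swings towards the brewer's front and down to close. Stiff hinge: 0.9 N m of friction (6 to 7 N at the red patch, helped by its weight), so it stays where left. Over a pod it ends at 0.03 to 0.25 rad, never quite flat
- lid_left_hinge (a point): middle of the left lid's hinge axis (parallel to the brewer's y), at brewer x = +50, y = +75, z = 150 mm; the lid's underside passes through the axis. At angle a the underside runs from here towards the brewer's -x, rising at a
- lid_left_lip (a point): middle of the free end of the left lid, on its upper (outer) face: 130 mm from the hinge along the lid, 10 mm above its underside. The red patch is 104 to 126 mm from the hinge. Pushing down there with the pod on its stop: 11 N gives about 7 N on the pod, 14 N gives 12 N, 19 N gives 22 N
- presser_left: round steel presser under the left lid, 65 mm from the hinge, 28.5 mm deep; origin on the lid's underside. With the drawer home it meets the pod at about 0.28 rad; the pod then sinks 2.5 to 13 mm (unseen, differs every time) on a soft spring (under 3 N) to a firm stop (10 N per mm). After letting go, hinge friction keeps at most 13 N on the pod
- drawer_right (a joint): white pod drawer of the right head, 66 mm wide, in m: 0 = fully out, as it starts; 0.070 = fully home, against a rigid end stop. It slides along the brewer's +x; about 2 N moves it and it stays where left. Its pod well is 41 mm square, open on top, centred 66.5 mm behind its front face
- drawer_right_front (a point): centre of the flat front face of the right drawer, 118 mm above the table; moves with the drawer. The face is 66 mm wide and spans 96 to 140 mm above the table; it can be pushed anywhere
- lid_right (a joint): black lid of the right head, 130 long, 64 wide, 10 mm thick, red patch near its lip; in rad: 0 = flat, larger = more open, at most 1.6; starts 1.0 to 1.35. Its lip swings towards the brewer's front and down to close. Stiff hinge: 0.9 N m of friction (6 to 7 N at the red patch, helped by its weight), so it stays where left. Over a pod it ends at 0.03 to 0.25 rad, never quite flat
- lid_right_hinge (a point): middle of the right lid's hinge axis (parallel to the brewer's y), at brewer x = +50, y = -75, z = 150 mm; the lid's underside passes through the axis. At angle a the underside runs from here towards the brewer's -x, rising at a
- lid_right_lip (a point): middle of the free end of the right lid, on its upper (outer) face: 130 mm from the hinge along the lid, 10 mm above its underside. The red patch is 104 to 126 mm from the hinge. Pushing down there with the pod on its stop: 11 N gives about 7 N on the pod, 14 N gives 12 N, 19 N gives 22 N
- presser_right: round steel presser under the right lid, 65 mm from the hinge, 28.5 mm deep; origin on the lid's underside. With the drawer home it meets the pod at about 0.28 rad; the pod then sinks 2.5 to 13 mm (unseen, differs every time) on a soft spring (under 3 N) to a firm stop (10 N per mm). After letting go, hinge friction keeps at most 13 N on the pod
- pod_fresh: fresh coffee pod, gold all over: a cone frustum with a rim, 37 mm across the rim, 28 mm high, 15 g; origin at the centre of its underside, z up. It sits upright in the well of the left or the right drawer, its top level with the drawer's top
- pod_spent: spent coffee pod of the same shape, black with a dark grey, pierced top; sits in the other drawer
- cup_left: white espresso cup standing on the drip tray under the left head, 54 mm across, 50 mm high; origin at the centre of its underside
- cup_right: the same under the right head
- sugar_bowl: blue sugar bowl, 100 mm across, 50 mm high, to the left of the brewer; origin under its centre
- mug: white mug, 72 mm across, 85 mm high, to the left; origin under its centre
- syrup: amber syrup bottle, 60 mm across, 190 mm high, to the right; origin under its centre
- honey_jar: honey jar, 70 mm across, 90 mm high, to the right; origin under its centre
- teaspoon: steel teaspoon 140 mm long lying ahead and to the left of the brewer; origin at its middle

How it is judged:
By the outcome, as a careful person would: the job done as asked, in the order asked, and still so for the second after the job is handed in, with the robot touching nothing.
It also fails if it takes over 61 s, if anything falls off the work surface, if the arm or the gripper's body presses on something with over 40 N, if the wrist force passes 120 N, or if a joint passes its speed limit or range.

## Working session

There is one attempt and no reset: what is moved stays moved. The work goes in short steps, Python scripts to look and compute and a tool call to move; the robot and the scene stay as the last step left them, time stands still between calls to the robot, and variables do not carry over. Pictures are saved under pics/ and viewed, at most 10 in all, crops included, and the job is handed in when it is done.

Besides the shell and the picture viewer there is one more tool, called after ">>>" as name(argument=value, ...), one argument or row to a line, values as JSON. carry_out: Moves the arm, as the interface text tells. Its arguments: {"type":"object","properties":{"commands":{"type":"array"},"claw":{"type":"number"},"squeeze":{"type":"number"}},"required":["commands"]}

```bash
mkdir -p pics; python3 - <<'E'
from rig import bot
import cv2,numpy as np
s=bot.state();print(s, bot.pinch_z)
for n in("side","top"):
    c=bot.capture(n);cv2.imwrite(f"pics/{n}0.png",c["image"][:,:,::-1])
    R,_=cv2.Rodrigues(np.array(c["rvec"]));print(n,c["fx"],c["cx"],c["cy"],(-R.T@np.array(c["tvec"]).ravel()).round(3),R.round(2).tolist())
E
```

```text
{'time_s': 0.0, 'joints': array([-1.24230637e+00,  3.79396253e-01,  1.73477369e+00, -2.00701067e-06,
        1.02851464e+00, -3.32792001e-02]), 'dq': array([ 0.00024009,  0.00077899,  0.00315151, -0.00085068, -0.00057593,
       -0.00095491]), 'tau': array([-8.13912866e-04, -7.63736844e+01, -4.34370410e+01,  6.50118990e-02,
        4.24973282e-02, -7.23471203e-05]), 'tcp_pos': array([ 0.24761674, -0.65427193,  0.1743004 ]), 'orientation': array([ 9.83684702e-01,  1.79900275e-01, -8.11452019e-05, -5.39903423e-04]), 'wrist_force': array([ 0.12419127, -0.06138447, -0.79794117]), 'moment': array([0.01144937, 0.0387071 , 0.03357011]), 'grasp_force': 0.0, 'grip_width': 0.0912965570385008} 0.0188
side 354.00615419472814 261.1365634801049 194.84675602077044 [-0.021  0.673  0.653] [[-0.77, -0.63, -0.0], [-0.32, 0.39, -0.87], [0.55, -0.67, -0.5]]
top 451.2965968808537 255.32663393432938 182.46475283169812 [0.344 0.016 1.341] [[0.02, -1.0, 0.03], [-0.99, -0.02, -0.15], [0.15, -0.02, -0.99]]
```

View pics/side0.png

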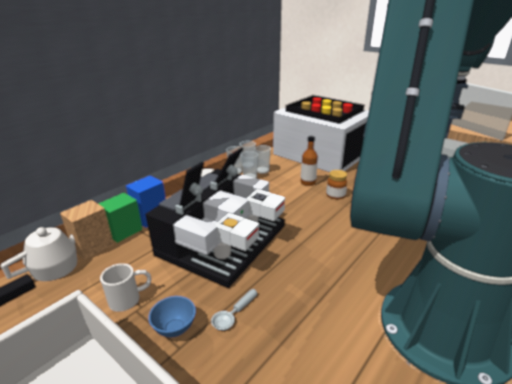

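View pics/top0.png

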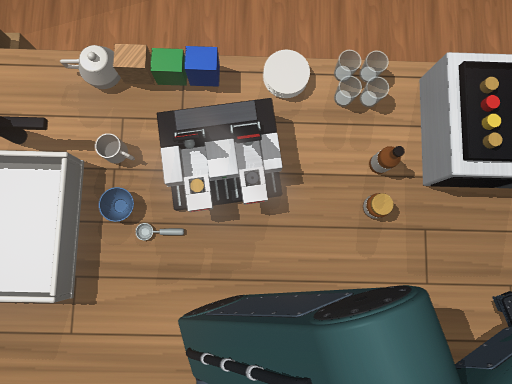

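The side view shows the gold pod at (230,223), with the black one at (263,197). The top view shows gold at (197,185), so it is in the left drawer, and the dark pod at (252,178). The brewer is slightly yawed. Next I measure both.

```bash
cat > h.py <<'E'
from rig import bot
import cv2,numpy as np
def cam(n):
    c=bot.capture(n);R,_=cv2.Rodrigues(np.array(c["rvec"]));t=np.array(c["tvec"]).ravel()
    K=np.array([[c["fx"],0,c["cx"]],[0,c["fy"],c["cy"]],[0,0,1]]);return c["image"],K,R,t
def ray(C,p):
    _,K,R,t=C;d=R.T@np.linalg.inv(K)@np.array([p[0],p[1],1.]);return -R.T@t,d
def plane(C,p,z):
    o,d=ray(C,p);return o+d*(z-o[2])/d[2]
def tri(A,a,B,b):
    P=lambda C:C[1]@np.c_[C[2],C[3]]
    X=cv2.triangulatePoints(P(A),P(B),np.array(a,float),np.array(b,float)).ravel();return X[:3]/X[3]
def proj(C,X):
    _,K,R,t=C;x=K@(R@np.asarray(X)+t);return x[:2]/x[2]
def blobs(C,f,box,amin=8):
    h=cv2.cvtColor(C[0],cv2.COLOR_RGB2HSV).astype(int);m=f(h[...,0],h[...,1],h[...,2]).astype(np.uint8)
    M=np.zeros_like(m);x0,y0,x1,y1=box;M[y0:y1,x0:x1]=m[y0:y1,x0:x1]
    n,l,s,c=cv2.connectedComponentsWithStats(M)
    return [(c[i].round(1),s[i].tolist()) for i in range(1,n) if s[i,4]>=amin],M
E
python3 - <<'E'
from h import *
T=cam("top");S=cam("side")
gold=lambda h,s,v:(h>14)&(h<30)&(s>110)&(v>110)
red=lambda h,s,v:((h<6)|(h>174))&(s>110)&(v>60)
white=lambda h,s,v:(s<40)&(v>170)
for nm,C,b in(("top",T,(160,100,285,212)),("side",S,(150,140,290,285))):
    for k,f in(("gold",gold),("red",red),("white",white)):print(nm,k,blobs(C,f,b)[0])
g=tri(T,blobs(T,gold,(160,170,230,212))[0][0][0],S,blobs(S,gold,(215,205,245,235))[0][0][0]);print("gold",g)
a=cv2.resize(T[0][90:220,150:295],None,fx=2.75,fy=2.75*1,interpolation=cv2.INTER_CUBIC)
b=cv2.resize(S[0][150:290,145:290],None,fx=2.75,fy=2.75,interpolation=cv2.INTER_CUBIC)
H=max(a.shape[0],b.shape[0]);im=np.zeros((H,800,3),np.uint8);im[:a.shape[0],:a.shape[1]]=a;im[:b.shape[0],400:400+b.shape[1]]=b[:,:400]
cv2.imwrite("pics/c1.png",im[:,:,::-1])
E
```

```text
top gold [(array([169.5, 104.8]), [160, 100, 22, 12, 198]), (array([185.5, 102.4]), [183, 100, 7, 6, 22]), (array([197.8, 100.6]), [193, 100, 11, 3, 16]), (array([206.7, 102.5]), [204, 100, 6, 6, 11]), (array([221.8, 101.8]), [210, 100, 26, 5, 47]), (array([240.2, 100.4]), [238, 100, 6, 2, 8]), (array([279., 108.]), [273, 100, 12, 18, 145]), (array([191.3, 105.7]), [187, 103, 10, 5, 18]), (array([196.8, 185. ]), [191, 179, 13, 13, 133]), (array([165.4, 208.4]), [160, 203, 15, 9, 59]), (array([252. , 207.8]), [243, 204, 18, 8, 86]), (array([241. , 209.8]), [238, 208, 7, 4, 15])]
top red [(array([186., 135.]), [175, 134, 23, 4, 27]), (array([248.6, 135.9]), [237, 134, 23, 5, 66])]
top white [(array([245. , 124.2]), [234, 123, 23, 4, 23]), (array([258.6, 124.1]), [258, 122, 2, 6, 8]), (array([231.2, 128.2]), [231, 125, 2, 7, 8]), (array([273.7, 138.9]), [266, 133, 14, 18, 108]), (array([209.3, 172.9]), [184, 139, 54, 72, 1667]), (array([252.7, 176.6]), [239, 145, 29, 58, 893]), (array([171.1, 164.3]), [161, 146, 21, 38, 638]), (array([272.4, 163.3]), [263, 158, 19, 12, 179]), (array([178.5, 195. ]), [177, 186, 4, 19, 28]), (array([236.5, 192.5]), [236, 189, 2, 8, 10])]
side gold [(array([280.6, 181.4]), [261, 154, 29, 72, 799]), (array([230.1, 222.3]), [224, 219, 13, 8, 73]), (array([271.6, 267.3]), [235, 238, 55, 47, 1188]), (array([171.9, 273.6]), [150, 245, 68, 40, 973])]
side red [(array([252. , 233.5]), [248, 229, 9, 10, 18])]
side white [(array([261.8, 168.9]), [258, 167, 9, 5, 36]), (array([206.2, 171.2]), [202, 169, 11, 7, 49]), (array([246.5, 176.5]), [239, 173, 16, 7, 84]), (array([232.9, 215.3]), [174, 180, 111, 68, 2562]), (array([189.3, 245.1]), [177, 240, 28, 12, 51])]
gold [0.51411887 0.14543229 0.13843719]
```

View pics/c1.png

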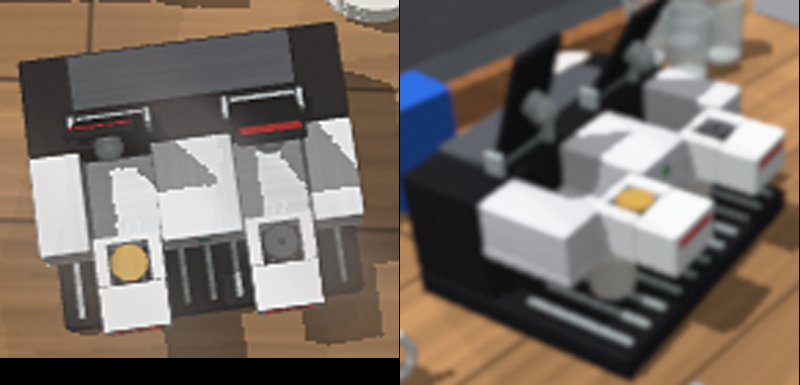

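The crop confirms the gold pod is in the left drawer, at crop (130,263). The dark pod is at (281,241). The front edges run (103,331)-(170,326) on the left and (258,312)-(325,303) on the right, and the rear deck edge runs (20,63)-(333,22).

```bash
python3 - <<'E'
from h import *
from scipy.spatial.transform import Rotation as Ro
T=cam("top");S=cam("side")
tp=lambda u,v,z:plane(T,(150+u/2.75-.3,90+v/2.75-.3),z)
sp=lambda u,v:np.array([145+(u-400)/2.75-.3,150+v/2.75-.3])
def yw(a,b):d=a-b;return np.degrees(np.arctan2(-d[0],d[1])), np.linalg.norm(d[:2])  # left minus right ; y-axis = (-sin,cos)
g=plane(T,(196.8,185),.139);d=tp(281,241,.139);print("pods",g,d,yw(g,d))
dt=tri(T,(150+281/2.75-.3,90+241/2.75-.3),S,sp(716,129));print("dark tri",dt)
for a,b in((( 103,331),(170,326)),((258,312),(325,303)),((103,331),(325,303))):print("front",tp(*a,.14),tp(*b,.14),yw(tp(*a,.14),tp(*b,.14)))
a,b=tp(20,63,.145),tp(333,22,.145);print("back",a,b,yw(a,b))
th=np.radians(yw(g,d)[0])
ex=np.array([np.cos(th),np.sin(th)]);ey=np.array([-ex[1],ex[0]])
m=(g+d)[:2]/2
print("yaw",np.degrees(th))
ff=[tp(*p,.14)[:2] for p in((103,331),(170,326),(258,312),(325,303))]
print("fronts rel mid pods (ex,ey)",[(((p-m)@ex).round(4),((p-m)@ey).round(4)) for p in ff])
for p in((a,b)):print("back rel",(p[:2]-m)@ex,(p[:2]-m)@ey)
# red patch top end (lip), left & right: find lip height by x unknown -> ray cut with head mid-plane
for nm,pp,yo in(("L",(186,135.5),75),("R",(248.6,135.9),-75)):
    o,r=ray(T,pp);lat=lambda X:(X[:2]-m)@ey-yo/1000
    print(nm,[ (round(z,3),((o+r*(z-o[2])/r[2])[:2]-m)@ex,lat(o+r*(z-o[2])/r[2])) for z in(.2,.24,.27,.3)])
st=bot.state();R=Ro.from_quat(st["orientation"]).as_matrix();print(R.round(3),st["tcp_pos"])
E
```

```text
pods [0.514303   0.14557704 0.139     ] [ 0.53889854 -0.00169479  0.139     ] (np.float64(9.481338283135196), np.float64(0.1493115246715026))
dark tri [ 0.53849725 -0.00202512  0.13858826]
front [0.4462857 0.1682811 0.14     ] [0.45266046 0.10388099 0.14      ] (np.float64(5.653105323084722), np.float64(0.06471484655755175))
front [0.46831512 0.01908768 0.14      ] [ 0.4786835  -0.04590021  0.14      ] (np.float64(9.064755267914284), np.float64(0.06580979322510282))
front [0.4462857 0.1682811 0.14     ] [ 0.4786835  -0.04590021  0.14      ] (np.float64(8.601547214588127), np.float64(0.21661775628329558))
back [0.71015696 0.26133    0.145     ] [ 0.76192065 -0.04879283  0.145     ] (np.float64(9.476082676123543), np.float64(0.3144131817207454))
yaw 9.481338283135196
fronts rel mid pods (ex,ey) [(np.float64(-0.0633), np.float64(0.1083)), (np.float64(-0.0677), np.float64(0.0437)), (np.float64(-0.0662), np.float64(-0.0425)), (np.float64(-0.0667), np.float64(-0.1083))]
back rel 0.21224602593727704 0.1565651519233162
back rel 0.21221718555611577 -0.15784802847469906
L [(0.2, np.float64(0.1226944026371448), np.float64(0.006050046847843396)), (0.24, np.float64(0.11175267088008126), np.float64(0.0023253496452178835)), (0.27, np.float64(0.10354637206228362), np.float64(-0.0004681732567512892)), (0.3, np.float64(0.09534007324448589), np.float64(-0.00326169615872042))]
R [(0.2, np.float64(0.09944805557933782), np.float64(-0.00423503091470441)), (0.24, np.float64(0.08932132257357933), np.float64(-0.00234025861941356)), (0.27, np.float64(0.08172627281926059), np.float64(-0.0009191793979454466)), (0.3, np.float64(0.07413122306494185), np.float64(0.0005018998235226529))]
[[ 0.935  0.354 -0.   ]
 [ 0.354 -0.935  0.   ]
 [ 0.    -0.    -1.   ]] [ 0.24772674 -0.65455541  0.17471115]
```

Measured values agree with the text: yaw 9.48°, pod pitch 149 mm, drawer front 66 mm ahead of the pods and pod height 0.139 m. The left front face is at about (0.449,0.135). I rotate to the brewer's yaw, lift and travel.

>>> carry_out(
  commands=[
    {"z": -0.04,"rz": 2.8},
    {"z": -0.04,"rz": 2.8},
    {"z": -0.04,"rz": 2.8},
    {"z": -0.04,"rz": 2.8},
    {"x": 0.03,"y": -0.025},
  ],
  claw=0,
)

```text
invalid input at $.commands[0]: expected keys x, y, z, rx, ry, rz
```

>>> carry_out(
  commands=[
    {"x": 0.03,"y": -0.025},
    {"x": 0.03,"y": -0.025},
    {"x": 0.03,"y": -0.025},
    {"x": 0.03,"y": -0.025},
    {"x": 0.03,"y": -0.025},
  ],
)

```text
invalid input at $.commands[0]: expected keys x, y, z, rx, ry, rz
```

>>> carry_out(
  commands=[
    {"x": 0.03,"y": -0.025},
    {"x": 0.03,"y": -0.025},
    {"x": 0.03,"y": -0.025},
    {"x": 0.03,"y": -0.025},
    {"x": 0.03,"y": -0.025},
  ],
)

```text
invalid input at $.commands[0]: expected keys x, y, z, rx, ry, rz
```

All six keys are needed in every row.

>>> carry_out(
  commands=[
    {"x": 0,"y": 0,"z": -0.04,"rx": 0,"ry": 0,"rz": 2.8},
    {"x": 0,"y": 0,"z": -0.04,"rx": 0,"ry": 0,"rz": 2.8},
    {"x": 0,"y": 0,"z": -0.04,"rx": 0,"ry": 0,"rz": 2.8},
    {"x": 0,"y": 0,"z": -0.04,"rx": 0,"ry": 0,"rz": 2.8},
    {"x": 0.03,"y": -0.025,"z": 0,"rx": 0,"ry": 0,"rz": 0},
  ],
  claw=0,
)

```text
time_s: 0.72
tcp_pos: [0.2719, -0.6305, 0.3438]
orientation: [0.997, 0.08, 0.001, 0.006]
wrist_force: [1.7, -1.4, 0.2]
grip_width: 0.0608
grasp_force: 0.0
```

>>> carry_out(
  commands=[
    {"x": 0.03,"y": -0.025,"z": 0,"rx": 0,"ry": 0,"rz": 0},
    {"x": 0.03,"y": -0.025,"z": 0,"rx": 0,"ry": 0,"rz": 0},
    {"x": 0.03,"y": -0.025,"z": 0,"rx": 0,"ry": 0,"rz": 0},
    {"x": 0.03,"y": -0.025,"z": 0,"rx": 0,"ry": 0,"rz": 0},
    {"x": 0.03,"y": -0.025,"z": 0,"rx": 0,"ry": 0,"rz": 0},
  ],
)

```text
time_s: 1.13
tcp_pos: [0.4013, -0.4754, 0.3351]
orientation: [0.997, 0.083, 0.0, 0.0]
wrist_force: [0.0, 0.3, 0.2]
grip_width: 0.0274
grasp_force: 0.0
```

>>> carry_out(
  commands=[
    {"x": 0.03,"y": -0.025,"z": 0,"rx": 0,"ry": 0,"rz": 0},
    {"x": 0.03,"y": -0.025,"z": 0,"rx": 0,"ry": 0,"rz": 0},
    {"x": 0.03,"y": -0.025,"z": 0,"rx": 0,"ry": 0,"rz": 0},
    {"x": 0.03,"y": -0.025,"z": 0,"rx": 0,"ry": 0,"rz": 0},
    {"x": 0.03,"y": -0.025,"z": 0,"rx": 0,"ry": 0,"rz": 0},
  ],
)

```text
time_s: 1.55
tcp_pos: [0.5286, -0.3271, 0.3351]
orientation: [0.997, 0.083, 0.0, 0.0]
wrist_force: [-0.3, -0.6, 0.1]
grip_width: 0.0004
grasp_force: 0.0
```

>>> carry_out(
  commands=[
    {"x": 0.005,"y": -0.039,"z": 0,"rx": 0,"ry": 0,"rz": 0},
    {"x": 0.005,"y": -0.039,"z": 0,"rx": 0,"ry": 0,"rz": 0},
    {"x": 0.005,"y": -0.039,"z": 0,"rx": 0,"ry": 0,"rz": 0},
    {"x": 0,"y": -0.039,"z": 0,"rx": 0,"ry": 0,"rz": 0},
    {"x": 0,"y": -0.039,"z": 0,"rx": 0,"ry": 0,"rz": 0},
  ],
)

```text
time_s: 1.97
tcp_pos: [0.5097, -0.1323, 0.3349]
orientation: [0.997, 0.083, 0.0, -0.0]
wrist_force: [0.1, 0.1, -0.0]
grip_width: 0.0005
grasp_force: 0.0
```

>>> carry_out(
  commands=[
    {"x": -0.005,"y": -0.039,"z": 0,"rx": 0,"ry": 0,"rz": 0},
    {"x": -0.005,"y": -0.039,"z": 0,"rx": 0,"ry": 0,"rz": 0},
    {"x": -0.005,"y": -0.039,"z": 0,"rx": 0,"ry": 0,"rz": 0},
    {"x": -0.005,"y": -0.039,"z": 0,"rx": 0,"ry": 0,"rz": 0},
    {"x": 0,"y": 0,"z": 0,"rx": 0,"ry": 0,"rz": 0},
  ],
)

```text
time_s: 2.38
tcp_pos: [0.4628, 0.021, 0.3351]
orientation: [0.996, 0.085, 0.0, -0.001]
wrist_force: [-0.5, 0.0, 0.2]
grip_width: 0.0003
grasp_force: 0.0
```

>>> carry_out(
  commands=[
    {"x": -0.0075,"y": -0.0385,"z": 0,"rx": 0,"ry": 0,"rz": 0},
    {"x": -0.0075,"y": -0.0385,"z": 0,"rx": 0,"ry": 0,"rz": 0},
    {"x": -0.0075,"y": -0.0385,"z": 0,"rx": 0,"ry": 0,"rz": 0},
    {"x": 0,"y": 0,"z": 0.03,"rx": 0,"ry": 0,"rz": 0},
    {"x": 0,"y": 0,"z": 0.03,"rx": 0,"ry": 0,"rz": 0},
  ],
)

```text
time_s: 2.8
tcp_pos: [0.4237, 0.1286, 0.2757]
orientation: [0.996, 0.085, 0.002, -0.0]
wrist_force: [0.2, -0.4, -1.1]
grip_width: 0.0004
grasp_force: 0.0
```

>>> carry_out(
  commands=[
    {"x": 0,"y": 0,"z": 0.03,"rx": 0,"ry": 0,"rz": 0},
    {"x": 0,"y": 0,"z": 0.03,"rx": 0,"ry": 0,"rz": 0},
    {"x": 0,"y": 0,"z": 0.02,"rx": 0,"ry": 0,"rz": 0},
    {"x": 0,"y": 0,"z": 0,"rx": 0,"ry": 0,"rz": 0},
    {"x": 0,"y": 0,"z": 0,"rx": 0,"ry": 0,"rz": 0},
  ],
)

```text
time_s: 3.22
tcp_pos: [0.423, 0.1264, 0.1948]
orientation: [0.997, 0.083, -0.001, 0.0]
wrist_force: [0.4, 0.1, 0.7]
grip_width: 0.0002
grasp_force: 0.0
```

>>> carry_out(
  commands=[
    {"x": 0,"y": -0.002,"z": 0.028,"rx": 0,"ry": 0,"rz": 0},
    {"x": 0,"y": -0.002,"z": 0.028,"rx": 0,"ry": 0,"rz": 0},
    {"x": 0,"y": 0,"z": 0.028,"rx": 0,"ry": 0,"rz": 0},
    {"x": 0,"y": 0,"z": 0,"rx": 0,"ry": 0,"rz": 0},
    {"x": 0,"y": 0,"z": 0,"rx": 0,"ry": 0,"rz": 0},
  ],
)

```text
time_s: 3.63
tcp_pos: [0.4231, 0.1306, 0.1119]
orientation: [0.997, 0.083, -0.0, 0.0]
wrist_force: [0.4, 1.0, 1.1]
grip_width: 0.0005
grasp_force: 0.0
```

>>> carry_out(
  commands=[
    {"x": 0.005,"y": 0,"z": 0,"rx": 0,"ry": 0,"rz": 0},
    {"x": 0.005,"y": 0,"z": 0,"rx": 0,"ry": 0,"rz": 0},
    {"x": 0.005,"y": 0,"z": 0,"rx": 0,"ry": 0,"rz": 0},
    {"x": 0.005,"y": 0,"z": 0,"rx": 0,"ry": 0,"rz": 0},
    {"x": 0.005,"y": 0,"z": 0,"rx": 0,"ry": 0,"rz": 0},
  ],
)

```text
time_s: 4.05
tcp_pos: [0.4485, 0.1349, 0.1117]
orientation: [0.997, 0.083, 0.001, -0.0]
wrist_force: [0.3, -0.1, -0.6]
grip_width: 0.0006
grasp_force: 0.0
```

```bash
python3 - <<'E'
from h import *
T=cam("top");S=cam("side")
a=cv2.resize(T[0][90:240,130:295],None,fx=2.4,fy=2.4,interpolation=cv2.INTER_CUBIC)
b=cv2.resize(S[0][130:290,145:310],None,fx=2.4,fy=2.4,interpolation=cv2.INTER_CUBIC)
im=np.zeros((390,800,3),np.uint8);im[:a.shape[0],:a.shape[1]]=a;im[:b.shape[0],400:400+b.shape[1]]=b
cv2.imwrite("pics/c2.png",im[:,:,::-1]);s=bot.state();print(s["wrist_force"],s["tcp_pos"])
E
```

```text
[-0.14065093  0.42983918 -0.05004771] [0.44840283 0.13492129 0.11131894]
```

View pics/c2.png

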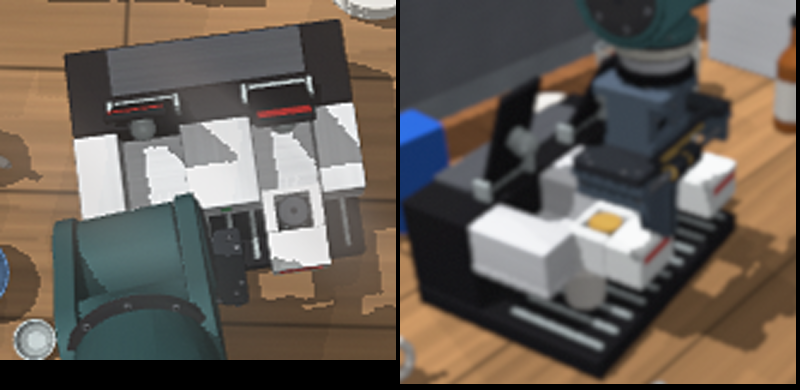

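The crop shows the fingers around (655,205) and the gold pod unmoved at (605,222). I check whether the finger is really in front of the face by projecting the points.

```bash
python3 - <<'E'
from h import *
T=cam("top");S=cam("side")
m=np.array([.5266,.0719]);ex=np.array([.9863,.1647]);ey=np.array([-.1647,.9863])
P=lambda x,y,z:np.r_[m+(x+.084)*ex+y*ey,z]  # brewer coords
c=lambda X:((proj(S,X)-[145,130])*2.4+[400,0]).round(0)
for n,X in(("tcp",bot.state()["tcp_pos"]),("TLtop",P(-.1505,.108,.14)),("TRtop",P(-.1505,.042,.14)),("TLbot",P(-.1505,.108,.096)),("TRbot",P(-.1505,.042,.096)),("pod",P(-.084,.075,.14))):print(n,c(X))
# scan: bright and red in side near front
E
python3 - <<'E'
import cv2
i=cv2.imread('pics/c2.png')[150:330,540:740]
cv2.imwrite('pics/c3.png',cv2.resize(i,None,fx=3,fy=3,interpolation=cv2.INTER_CUBIC))
E
```

```text
tcp [658. 262.]
TLtop [640. 255.]
TRtop [673. 223.]
TLbot [641. 290.]
TRbot [673. 256.]
pod [603. 220.]
```

View pics/c3.png

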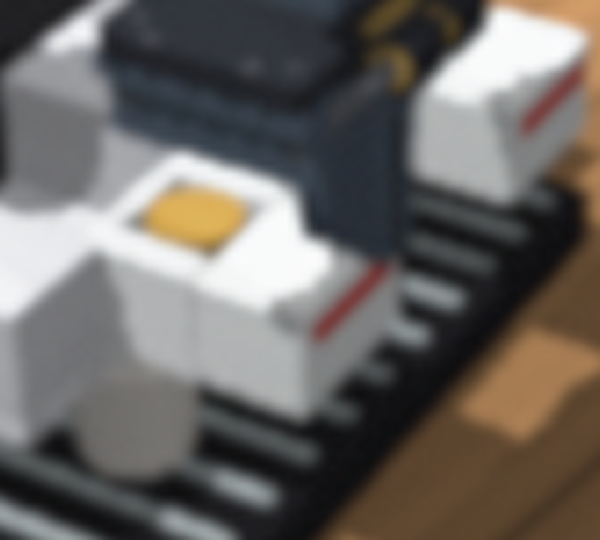

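```bash
python3 - <<'E'
from h import *
S=cam("side");t=bot.state()["tcp_pos"]
ex=np.array([.9863,.1647,0]);ey=np.array([-.1647,.9863,0]);ez=np.array([0,0,1])
x0,y0,f=200,90,7
im=cv2.resize(S[0][y0:y0+84,x0:x0+114][:,:,::-1],None,fx=f,fy=f,interpolation=cv2.INTER_LANCZOS4)
im=cv2.resize(S[0][100:260,180:330][:,:,::-1],None,fx=3.75,fy=3.75,interpolation=cv2.INTER_LANCZOS4)
q=lambda X:tuple(((proj(S,X)-[180,100])*3.75).round().astype(int).tolist())
for k in range(0,5):cv2.circle(im,q(t+ez*.02*k),3,(0,0,255) if k else (0,255,0),-1)
cs=[q(t+a*.038*ex+b*.089*ey+.079*ez) for a,b in((1,1),(1,-1),(-1,-1),(-1,1))]
cv2.polylines(im,[np.array(cs)],True,(0,255,255),1)
cv2.imwrite("pics/c4.png",im)
E
```

```text
(no output)
```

View pics/c4.png

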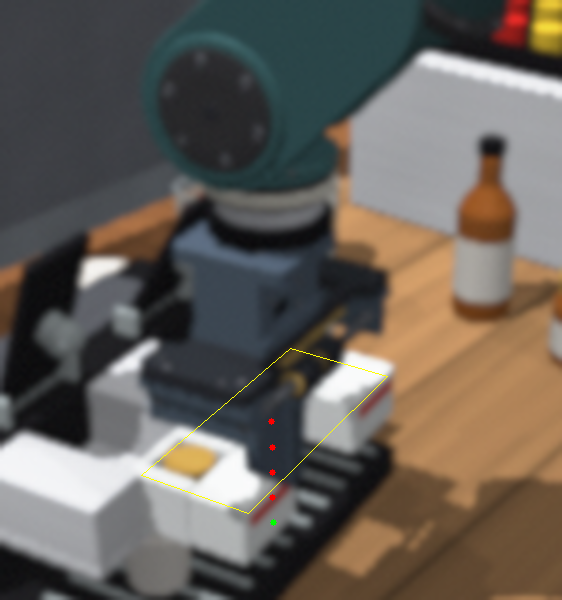

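The projected TCP (green, 273,522) falls on the drawer face. The drawn fingertips end about 40 px higher, near (275,478). I'll test by feel with a small push.

>>> carry_out(
  commands=[
    {"x": 0.004,"y": 0,"z": 0,"rx": 0,"ry": 0,"rz": 0},
    {"x": 0.004,"y": 0,"z": 0,"rx": 0,"ry": 0,"rz": 0},
    {"x": 0.004,"y": 0,"z": 0,"rx": 0,"ry": 0,"rz": 0},
    {"x": 0.004,"y": 0,"z": 0,"rx": 0,"ry": 0,"rz": 0},
    {"x": 0,"y": 0,"z": 0,"rx": 0,"ry": 0,"rz": 0},
  ],
)

```text
time_s: 4.72
tcp_pos: [0.464, 0.1375, 0.111]
orientation: [0.997, 0.083, 0.0, -0.0]
wrist_force: [0.2, 1.2, -0.2]
grip_width: 0.0006
grasp_force: 0.0
```

```bash
python3 - <<'E'
from h import *
S=cam("side");T=cam("top");s=bot.state();print(s["wrist_force"],s["tcp_pos"],s["moment"])
gold=lambda h,s,v:(h>14)&(h<30)&(s>110)&(v>110)
print(blobs(S,gold,(205,190,255,240))[0])
# silhouette change: bluish gripper in side: lowest rows by column
h=cv2.cvtColor(S[0],cv2.COLOR_RGB2HSV)
a=cv2.resize(S[0][150:260,200:300][:,:,::-1],None,fx=4,fy=4,interpolation=cv2.INTER_CUBIC)
b=cv2.resize(T[0][140:250,150:250][:,:,::-1],None,fx=4,fy=4,interpolation=cv2.INTER_CUBIC)
cv2.imwrite("pics/c5.png",np.hstack([a,b]))
E
```

```text
[-0.14204029 -0.13107129  0.34257392] [0.46318203 0.13739317 0.11083994] [0.01911015 0.02355505 0.00641383]
[(array([230.1, 222.3]), [224, 219, 13, 8, 73])]
```

View pics/c5.png

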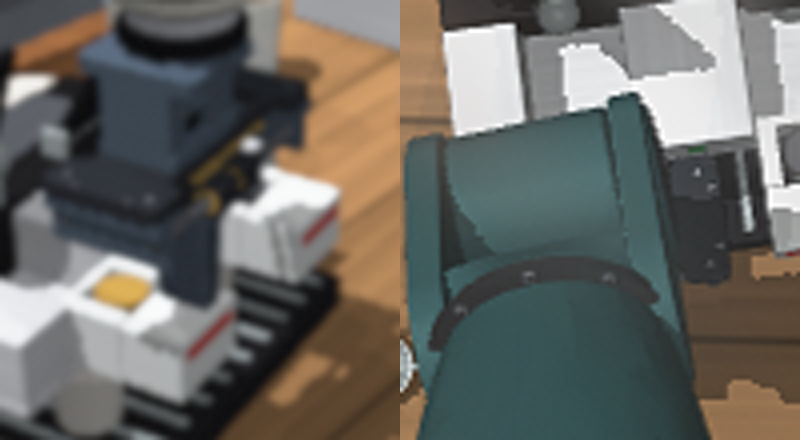

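The drawer has not moved and there is no force. In the picture the fingers hover above the drawer front, so TCP z and the scene seem to disagree. The drawer top height is known, so I measure the offset by touching down gently on it, well ahead of the pod.

>>> carry_out(
  commands=[
    {"x": 0,"y": 0,"z": 0.002,"rx": 0,"ry": 0,"rz": 0},
    {"x": 0,"y": 0,"z": 0.002,"rx": 0,"ry": 0,"rz": 0},
    {"x": 0,"y": 0,"z": 0.002,"rx": 0,"ry": 0,"rz": 0},
    {"x": 0,"y": 0,"z": 0,"rx": 0,"ry": 0,"rz": 0},
  ],
)

```text
time_s: 5.15
tcp_pos: [0.4627, 0.1373, 0.1044]
orientation: [0.997, 0.083, -0.0, 0.0]
wrist_force: [0.6, 0.2, -0.4]
grip_width: 0.0008
grasp_force: 0.0
```

```bash
python3 - <<'E'
from h import *
S=cam("side");T=cam("top")
for z in(.111,.12,.13,.14,.15,.16,.17):print(z,proj(S,[.4635,.1374,z]).round(1),plane(S,(250,225.5),z).round(3))
s=bot.state();print(s["joints"].round(3))
# where is gripper part in top
print(proj(T,[.4635,.1374,.2]).round(0), plane(T,(223,195),.2).round(3),plane(T,(233,178),.2).round(3),plane(T,(233,211),.2).round(3))
E
```

```text
0.111 [247.1 237. ] [0.491 0.094 0.111]
0.12 [247.  234.2] [0.482 0.104 0.12 ]
0.13 [246.9 230.9] [0.473 0.115 0.13 ]
0.14 [246.8 227.6] [0.463 0.125 0.14 ]
0.15 [246.8 224.3] [0.454 0.136 0.15 ]
0.16 [246.7 221. ] [0.445 0.147 0.16 ]
0.17 [246.6 217.6] [0.435 0.157 0.17 ]
[0.24  0.143 2.199 0.    0.8   1.645]
[197. 201.] [0.482 0.072 0.2  ] [0.526 0.047 0.2  ] [0.442 0.045 0.2  ]
```

```bash
python3 - <<'E'
from h import *
S=cam("side");A=cv2.imread("pics/side0.png");B=S[0][:,:,::-1]
cv2.imwrite("pics/side_now.png",B)
f=6;box=(slice(195,245),slice(220,286))
a=[cv2.resize(I[box],None,fx=f,fy=f,interpolation=cv2.INTER_NEAREST) for I in(A,B)]
cv2.imwrite("pics/c6.png",np.hstack(a))
print(bot.state()["tcp_pos"])
E
```

```text
[0.46305261 0.13738452 0.10490916]
```

View pics/c6.png

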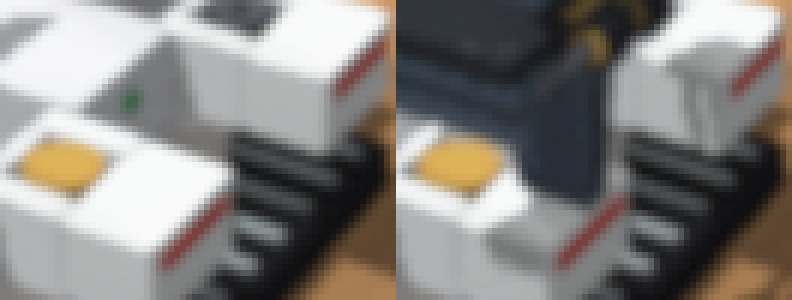

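In the crop the fingertip's lower edge, (530-605,190-205), lies over the drawer's white top with its shadow offset. The real tip is therefore about 45 mm higher than the reported TCP, at roughly z 0.15. I back off to in front of the face, lower by 36 mm and push by feel.

>>> carry_out(
  commands=[
    {"x": -0.014,"y": 0,"z": -0.003,"rx": 0,"ry": 0,"rz": 0},
    {"x": -0.014,"y": 0,"z": 0,"rx": 0,"ry": 0,"rz": 0},
    {"x": -0.013,"y": 0,"z": 0,"rx": 0,"ry": 0,"rz": 0},
    {"x": 0,"y": 0,"z": 0,"rx": 0,"ry": 0,"rz": 0},
    {"x": 0,"y": 0,"z": 0,"rx": 0,"ry": 0,"rz": 0},
  ],
)

```text
time_s: 5.72
tcp_pos: [0.4226, 0.1306, 0.1081]
orientation: [0.997, 0.083, 0.0, -0.0]
wrist_force: [0.2, -1.0, 0.4]
grip_width: 0.0006
grasp_force: 0.0
```

>>> carry_out(
  commands=[
    {"x": 0,"y": 0,"z": 0.01,"rx": 0,"ry": 0,"rz": 0},
    {"x": 0,"y": 0,"z": 0.01,"rx": 0,"ry": 0,"rz": 0},
    {"x": 0,"y": 0,"z": 0.01,"rx": 0,"ry": 0,"rz": 0},
    {"x": 0,"y": 0,"z": 0.009,"rx": 0,"ry": 0,"rz": 0},
    {"x": 0,"y": 0,"z": 0,"rx": 0,"ry": 0,"rz": 0},
  ],
)

```text
time_s: 6.13
tcp_pos: [0.4214, 0.1302, 0.0666]
orientation: [0.997, 0.083, -0.002, 0.0]
wrist_force: [-0.6, -0.8, 0.3]
grip_width: 0.0005
grasp_force: 0.0
```

```bash
python3 - <<'E'
from h import *
S=cam("side");B=S[0][:,:,::-1];T=cam("top");A=T[0][:,:,::-1]
r=lambda I,y,x:cv2.resize(I[y:y+60,x:x+66],None,fx=6,fy=6,interpolation=cv2.INTER_CUBIC)
cv2.imwrite("pics/c7.png",np.hstack([r(B,190,220),r(A,165,170)]))
s=bot.state();print(s["tcp_pos"],s["wrist_force"])
E
```

```text
[0.42230043 0.130477   0.06823294] [ 1.15693244 -0.56764098  0.72715984]
```

View pics/c7.png

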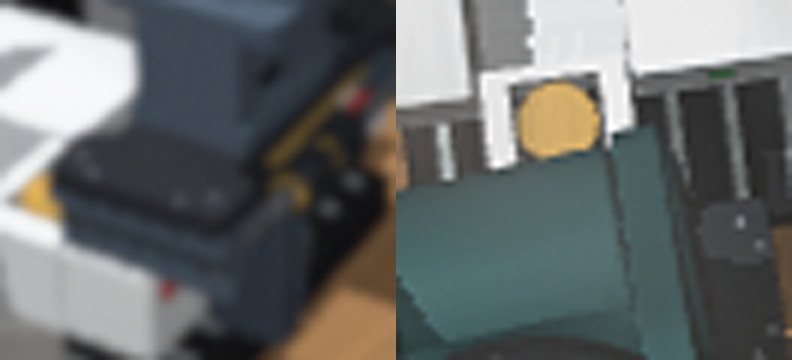

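The finger now stands in front of the drawer face, with its tip at crop (270,345), and the gold pod is in place. Now I push.

>>> carry_out(
  commands=[
    {"x": 0.004,"y": 0,"z": 0,"rx": 0,"ry": 0,"rz": 0},
    {"x": 0.004,"y": 0,"z": 0,"rx": 0,"ry": 0,"rz": 0},
    {"x": 0.004,"y": 0,"z": 0,"rx": 0,"ry": 0,"rz": 0},
    {"x": 0.004,"y": 0,"z": 0,"rx": 0,"ry": 0,"rz": 0},
    {"x": 0.004,"y": 0,"z": 0,"rx": 0,"ry": 0,"rz": 0},
  ],
)

```text
time_s: 6.65
tcp_pos: [0.4429, 0.134, 0.0691]
orientation: [0.997, 0.083, 0.0, -0.0]
wrist_force: [-2.0, 0.4, 2.3]
grip_width: 0.0005
grasp_force: 1.2
```

```bash
cat > g.py <<'E'
from h import *
gold=lambda h,s,v:(h>14)&(h<30)&(s>110)&(v>110)
S=cam("side");T=cam("top");s=bot.state();print(s["time_s"],s["tcp_pos"].round(4),s["wrist_force"].round(2))
print("side",[b for b in blobs(S,gold,(200,185,255,240))[0]]);print("top",[b for b in blobs(T,gold,(185,135,225,200))[0]])
E
python3 g.py
```

```text
6.75 [0.4433 0.1341 0.0691] [-0.1 -0.2  0.2]
side []
top [(array([195.6, 177.9]), [190, 175, 13, 7, 55])]
```

>>> carry_out(
  commands=[
    {"x": 0.005,"y": 0,"z": 0,"rx": 0,"ry": 0,"rz": 0},
    {"x": 0.005,"y": 0,"z": 0,"rx": 0,"ry": 0,"rz": 0},
    {"x": 0.005,"y": 0,"z": 0,"rx": 0,"ry": 0,"rz": 0},
    {"x": 0.005,"y": 0,"z": 0,"rx": 0,"ry": 0,"rz": 0},
    {"x": 0.005,"y": 0,"z": 0,"rx": 0,"ry": 0,"rz": 0},
  ],
)

```text
time_s: 7.17
tcp_pos: [0.4675, 0.1381, 0.0689]
orientation: [0.997, 0.083, -0.0, 0.0]
wrist_force: [-1.7, -1.9, -0.5]
grip_width: -0.0
grasp_force: 1.2
```

>>> carry_out(
  commands=[
    {"x": 0.005,"y": 0,"z": 0,"rx": 0,"ry": 0,"rz": 0},
    {"x": 0.005,"y": 0,"z": 0,"rx": 0,"ry": 0,"rz": 0},
    {"x": 0.005,"y": 0,"z": 0,"rx": 0,"ry": 0,"rz": 0},
    {"x": 0.005,"y": 0,"z": 0,"rx": 0,"ry": 0,"rz": 0},
    {"x": 0,"y": 0,"z": 0,"rx": 0,"ry": 0,"rz": 0},
  ],
)

```text
time_s: 7.58
tcp_pos: [0.4881, 0.1416, 0.0691]
orientation: [0.997, 0.083, 0.001, -0.0]
wrist_force: [-0.1, 0.3, -0.4]
grip_width: 0.0009
grasp_force: 0.0
```

```bash
python3 g.py
```

```text
7.6833 [0.4873 0.1415 0.0691] [-1.42  1.44 -0.31]
side []
top [(array([193.3, 159.4]), [190, 159, 8, 2, 10])]
```

>>> carry_out(
  commands=[
    {"x": 0.002,"y": 0,"z": 0,"rx": 0,"ry": 0,"rz": 0},
    {"x": 0.002,"y": 0,"z": 0,"rx": 0,"ry": 0,"rz": 0},
    {"x": 0.002,"y": 0,"z": 0,"rx": 0,"ry": 0,"rz": 0},
    {"x": 0.002,"y": 0,"z": 0,"rx": 0,"ry": 0,"rz": 0},
    {"x": 0.002,"y": 0,"z": 0,"rx": 0,"ry": 0,"rz": 0},
  ],
)

```text
time_s: 8.1
tcp_pos: [0.4968, 0.1431, 0.069]
orientation: [0.997, 0.083, -0.0, -0.0]
wrist_force: [-3.0, -0.4, 1.9]
grip_width: 0.0007
grasp_force: 1.1
```

>>> carry_out(
  commands=[
    {"x": 0.001,"y": 0,"z": 0,"rx": 0,"ry": 0,"rz": 0},
    {"x": 0.001,"y": 0,"z": 0,"rx": 0,"ry": 0,"rz": 0},
    {"x": 0.001,"y": 0,"z": 0,"rx": 0,"ry": 0,"rz": 0},
  ],
)

```text
time_s: 8.35
tcp_pos: [0.4997, 0.1435, 0.0689]
orientation: [0.997, 0.083, -0.0, -0.0]
wrist_force: [-2.8, 0.6, 2.0]
grip_width: 0.0003
grasp_force: 1.0
```

>>> carry_out(
  commands=[
    {"x": 0.001,"y": 0,"z": 0,"rx": 0,"ry": 0,"rz": 0},
    {"x": 0.001,"y": 0,"z": 0,"rx": 0,"ry": 0,"rz": 0},
    {"x": 0.001,"y": 0,"z": 0,"rx": 0,"ry": 0,"rz": 0},
  ],
)

```text
time_s: 8.6
tcp_pos: [0.5023, 0.1439, 0.0689]
orientation: [0.997, 0.083, -0.0, 0.0]
wrist_force: [-10.0, -1.3, 8.1]
grip_width: 0.0002
grasp_force: 5.5
```

>>> carry_out(
  commands=[
    {"x": 0.001,"y": 0,"z": 0,"rx": 0,"ry": 0,"rz": 0},
    {"x": 0.001,"y": 0,"z": 0,"rx": 0,"ry": 0,"rz": 0},
  ],
)

```text
time_s: 8.77
tcp_pos: [0.5021, 0.1439, 0.0685]
orientation: [0.997, 0.083, -0.003, 0.0]
wrist_force: [-23.0, -3.3, 16.9]
grip_width: 0.0002
grasp_force: 11.5
```

The hard stop shows at 23 N, at the predicted travel of 70 mm. I retreat, rise in front and go over the lid to behind it.

>>> carry_out(
  commands=[
    {"x": -0.005,"y": 0,"z": 0,"rx": 0,"ry": 0,"rz": 0},
    {"x": -0.01,"y": 0,"z": 0,"rx": 0,"ry": 0,"rz": 0},
    {"x": -0.01,"y": 0,"z": -0.02,"rx": 0,"ry": 0,"rz": 0},
    {"x": 0,"y": 0,"z": -0.038,"rx": 0,"ry": 0,"rz": 0},
    {"x": 0,"y": 0,"z": -0.038,"rx": 0,"ry": 0,"rz": 0},
  ],
)

```text
time_s: 9.18
tcp_pos: [0.478, 0.1398, 0.1651]
orientation: [0.997, 0.083, -0.001, 0.0]
wrist_force: [0.5, 0.1, 0.0]
grip_width: 0.0003
grasp_force: 0.0
```

>>> carry_out(
  commands=[
    {"x": 0,"y": 0,"z": -0.038,"rx": 0,"ry": 0,"rz": 0},
    {"x": 0,"y": 0,"z": -0.038,"rx": 0,"ry": 0,"rz": 0},
    {"x": 0,"y": 0,"z": -0.038,"rx": 0,"ry": 0,"rz": 0},
    {"x": 0,"y": 0,"z": 0,"rx": 0,"ry": 0,"rz": 0},
    {"x": 0,"y": 0,"z": 0,"rx": 0,"ry": 0,"rz": 0},
  ],
)

```text
time_s: 9.6
tcp_pos: [0.4808, 0.1404, 0.2811]
orientation: [0.997, 0.083, 0.002, -0.0]
wrist_force: [-0.2, 0.8, -0.5]
grip_width: 0.0006
grasp_force: 0.0
```

```bash
python3 - <<'E'
from h import *
s=bot.state();print(s["time_s"],s["tcp_pos"].round(4))
S=cam("side");T=cam("top");cv2.imwrite("pics/side_h.png",S[0][:,:,::-1]);cv2.imwrite("pics/top_h.png",T[0][:,:,::-1])
m=np.array([.5266,.0719]);ex=np.array([.9863,.1647]);ey=np.array([-.1647,.9863])
P=lambda x,y,z:np.r_[m+(x+.084)*ex+y*ey,z]
A=cv2.imread("pics/side0.png")
# red stripe of left front (z~.128) : out at x=-.1505, home at -.0805
for x in(-.1505,-.0805):
    for y in(.1,.075,.05):
        u,v=proj(S,P(x,y,.129)).round().astype(int);print(x,y,(u,v),S[0][v-2:v+3,u].tolist())
red=lambda h,s,v:((h<8)|(h>172))&(s>90)&(v>60)
print(blobs(S,red,(190,190,290,260),5)[0])
E
```

```text
9.6 [0.4808 0.1404 0.2811]
-0.1505 0.1 (np.int64(247), np.int64(238)) [[33, 34, 35], [16, 17, 19], [21, 21, 22], [45, 47, 48], [66, 69, 71]]
-0.1505 0.075 (np.int64(252), np.int64(233)) [[37, 39, 39], [20, 21, 22], [23, 24, 25], [47, 49, 50], [66, 70, 71]]
-0.1505 0.05 (np.int64(257), np.int64(228)) [[58, 59, 58], [33, 34, 34], [22, 23, 23], [41, 44, 44], [65, 69, 70]]
-0.0805 0.1 (np.int64(223), np.int64(230)) [[138, 120, 120], [124, 95, 94], [117, 89, 89], [116, 101, 101], [118, 114, 114]]
-0.0805 0.075 (np.int64(229), np.int64(225)) [[129, 103, 103], [124, 67, 67], [119, 50, 50], [114, 67, 66], [114, 92, 92]]
-0.0805 0.05 (np.int64(234), np.int64(220)) [[141, 141, 142], [121, 111, 112], [114, 89, 89], [112, 78, 79], [113, 88, 88]]
[(array([280. , 205.5]), [277, 202, 7, 8, 14]), (array([228.6, 225.4]), [224, 221, 10, 10, 23])]
```

Home is confirmed: the stripe is at (229,225), exactly as predicted for home. Now over the lid.

>>> carry_out(
  commands=[
    {"x": 0.036,"y": 0,"z": 0,"rx": 0,"ry": 0,"rz": 0},
    {"x": 0.037,"y": 0,"z": 0,"rx": 0,"ry": 0,"rz": 0},
    {"x": 0.037,"y": 0,"z": 0,"rx": 0,"ry": 0,"rz": 0},
    {"x": 0.037,"y": 0,"z": 0,"rx": 0,"ry": 0,"rz": 0},
    {"x": 0.037,"y": 0,"z": 0,"rx": 0,"ry": 0,"rz": 0},
  ],
)

```text
time_s: 10.12
tcp_pos: [0.6621, 0.1707, 0.2764]
orientation: [0.997, 0.083, -0.001, 0.0]
wrist_force: [-0.1, 0.7, -0.0]
grip_width: 0.0003
grasp_force: 0.0
```

```bash
python3 - <<'E'
from h import *
s=bot.state();print(s["time_s"],s["tcp_pos"].round(4),s["wrist_force"].round(1))
S=cam("side");T=cam("top");cv2.imwrite("pics/side_b.png",S[0][:,:,::-1]);cv2.imwrite("pics/top_b.png",T[0][:,:,::-1])
t=s["tcp_pos"];ex=np.array([.9863,.1647,0]);ey=np.array([-.1647,.9863,0]);ez=np.array([0,0,1])
im=cv2.resize(S[0][90:240,150:350][:,:,::-1],None,fx=4,fy=4,interpolation=cv2.INTER_CUBIC)
q=lambda X:tuple(((proj(S,X)-[150,90])*4).round().astype(int).tolist())
for k in range(4):cv2.circle(im,q(t+ez*.02*k),3,(0,255,0) if k==0 else (0,0,255),-1)
cv2.imwrite("pics/c8.png",im)
E
```

```text
10.1167 [0.6621 0.1707 0.2764] [-0.1  0.7 -0. ]
```

View pics/c8.png

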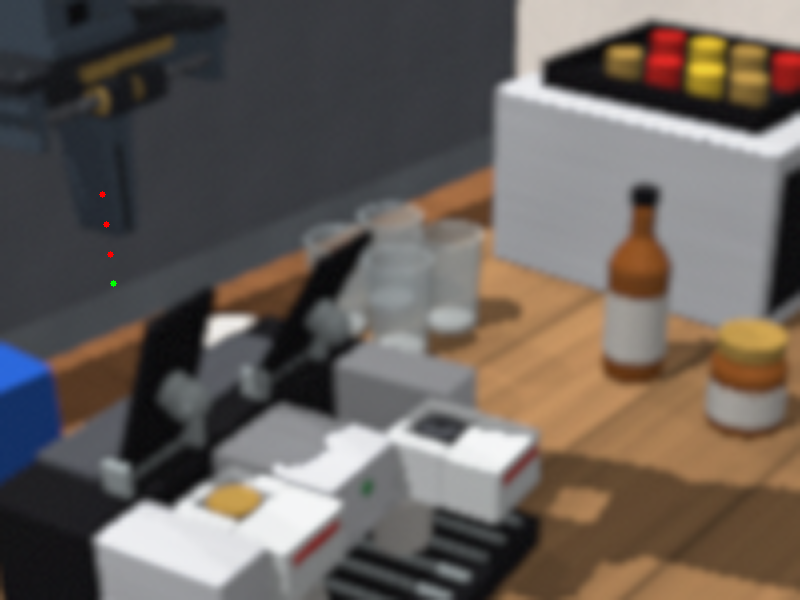

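The fingers are behind and above the left lid, with the tip at (105,230), about 40 mm above the reported TCP (113,283). The left lid's lip runs (150,312)-(212,288). I compute the lid angle and the descent from that.

```bash
python3 - <<'E'
from h import *
S=cam("side")
m=np.array([.5266,.0719]);ex=np.array([.9863,.1647]);ey=np.array([-.1647,.9863])
P=lambda x,y,z:np.r_[m+(x+.084)*ex+y*ey,z]
for a in(1.0,1.1,1.2,1.3,1.4):
    c,s=np.cos(a),np.sin(a);o=[]
    for y in(.107,.043):
        for n in(0,.01):o.append(((proj(S,P(.05-.13*c+n*s,y,.15+.13*s+n*c))-[150,90])*4).round().tolist())
    print(a,o)
E
```

```text
1.0 [[191.0, 359.0], [179.0, 347.0], [255.0, 318.0], [244.0, 307.0]]
1.1 [[176.0, 345.0], [163.0, 335.0], [240.0, 305.0], [228.0, 295.0]]
1.2 [[159.0, 332.0], [146.0, 323.0], [225.0, 293.0], [212.0, 285.0]]
1.3 [[143.0, 322.0], [130.0, 314.0], [209.0, 283.0], [196.0, 276.0]]
1.4 [[126.0, 313.0], [113.0, 307.0], [192.0, 275.0], [180.0, 269.0]]
```

>>> carry_out(
  commands=[
    {"x": 0,"y": 0,"z": 0.024,"rx": 0,"ry": 0,"rz": 0},
    {"x": 0,"y": 0,"z": 0.024,"rx": 0,"ry": 0,"rz": 0},
    {"x": 0,"y": 0,"z": 0.023,"rx": 0,"ry": 0,"rz": 0},
    {"x": 0,"y": 0,"z": 0,"rx": 0,"ry": 0,"rz": 0},
  ],
)

```text
time_s: 10.6
tcp_pos: [0.6573, 0.1698, 0.2022]
orientation: [0.997, 0.083, -0.004, 0.001]
wrist_force: [-1.0, 0.4, -1.6]
grip_width: 0.0004
grasp_force: 0.0
```

>>> carry_out(
  commands=[
    {"x": -0.005,"y": 0,"z": 0,"rx": 0,"ry": 0,"rz": 0},
    {"x": -0.005,"y": 0,"z": 0,"rx": 0,"ry": 0,"rz": 0},
    {"x": -0.005,"y": 0,"z": 0,"rx": 0,"ry": 0,"rz": 0},
    {"x": -0.005,"y": 0,"z": 0,"rx": 0,"ry": 0,"rz": 0},
  ],
)

```text
time_s: 10.93
tcp_pos: [0.6415, 0.1674, 0.2095]
orientation: [0.997, 0.083, 0.001, -0.0]
wrist_force: [0.8, 0.6, -0.5]
grip_width: 0.0008
grasp_force: 0.9
```

>>> carry_out(
  commands=[
    {"x": -0.005,"y": 0,"z": 0,"rx": 0,"ry": 0,"rz": 0},
    {"x": -0.005,"y": 0,"z": 0,"rx": 0,"ry": 0,"rz": 0},
  ],
)

```text
time_s: 11.1
tcp_pos: [0.6331, 0.166, 0.2096]
orientation: [0.997, 0.083, 0.003, -0.0]
wrist_force: [9.0, 2.0, -3.2]
grip_width: 0.0002
grasp_force: 4.1
```

Contact is behind the lid, with the tool pushed +x by 9 N. I sweep along the arc.

>>> carry_out(
  commands=[
    {"x": -0.0067,"y": 0,"z": 0.0014,"rx": 0,"ry": 0,"rz": 0},
    {"x": -0.0067,"y": 0,"z": 0.0014,"rx": 0,"ry": 0,"rz": 0},
    {"x": -0.0067,"y": 0,"z": 0.0014,"rx": 0,"ry": 0,"rz": 0},
  ],
)

```text
time_s: 11.35
tcp_pos: [0.6135, 0.1627, 0.2055]
orientation: [0.997, 0.083, 0.003, -0.0]
wrist_force: [9.9, 0.5, -0.4]
grip_width: 0.0005
grasp_force: 3.9
```

>>> carry_out(
  commands=[
    {"x": -0.0067,"y": 0,"z": 0.0032,"rx": 0,"ry": 0,"rz": 0},
    {"x": -0.0067,"y": 0,"z": 0.0032,"rx": 0,"ry": 0,"rz": 0},
    {"x": -0.0067,"y": 0,"z": 0.0032,"rx": 0,"ry": 0,"rz": 0},
  ],
)

```text
time_s: 11.6
tcp_pos: [0.5938, 0.1594, 0.196]
orientation: [0.997, 0.083, 0.003, -0.0]
wrist_force: [9.0, 2.1, 0.9]
grip_width: 0.0005
grasp_force: 3.7
```

```bash
cat > k.py <<'E'
from rig import bot
import numpy as np
s=bot.state();d=s["tcp_pos"][:2]-[.5266,.0719];ex=np.array([.9863,.1647]);ey=np.array([-.1647,.9863])
X=d@ex+.084-.05-.016-.05*0-.084+.0-.0+ .0
X=d@ex-.134-.016;Z=s["tcp_pos"][2]+.04
# solve a, r for corner on outer face: (X,Z-.15) = r*(-c,s)+.01*(s,c)
R=np.hypot(X,Z-.15);r=np.sqrt(R*R-1e-4);a=np.arctan2(Z-.15,-X)-np.arctan2(.01,r)
f=s["wrist_force"];print("t",s["time_s"],"X",X.round(4),"Z",Z.round(4),"lat",(d@ey).round(4),"a",a.round(3),"r",r.round(4),"f",(f[:2]@ex).round(1),(f[:2]@ey).round(1),f[2].round(1))
E
python3 k.py
```

```text
t 11.6 X -0.0693 Z 0.236 lat 0.0752 a 0.802 r 0.11 f 9.3 0.6 0.9
```

>>> carry_out(
  commands=[
    {"x": -0.0058,"y": 0,"z": 0.0048,"rx": 0,"ry": 0,"rz": 0},
    {"x": -0.0058,"y": 0,"z": 0.0048,"rx": 0,"ry": 0,"rz": 0},
    {"x": -0.0058,"y": 0,"z": 0.0048,"rx": 0,"ry": 0,"rz": 0},
  ],
)

```text
time_s: 11.85
tcp_pos: [0.5768, 0.1566, 0.1817]
orientation: [0.997, 0.083, 0.003, -0.0]
wrist_force: [8.6, 1.2, 3.1]
grip_width: 0.0001
grasp_force: 3.6
```

>>> carry_out(
  commands=[
    {"x": -0.0035,"y": 0,"z": 0.0045,"rx": 0,"ry": 0,"rz": 0},
    {"x": -0.0035,"y": 0,"z": 0.0045,"rx": 0,"ry": 0,"rz": 0},
    {"x": -0.0035,"y": 0,"z": 0.0045,"rx": 0,"ry": 0,"rz": 0},
  ],
)

```text
time_s: 12.1
tcp_pos: [0.5665, 0.1549, 0.1682]
orientation: [0.997, 0.083, 0.003, -0.0]
wrist_force: [7.3, 2.4, 4.6]
grip_width: 0.0001
grasp_force: 3.4
```

```bash
python3 k.py
```

```text
t 12.1 X -0.097 Z 0.2082 lat 0.0752 a 0.452 r 0.1127 f 7.5 1.2 4.6
```

>>> carry_out(
  commands=[
    {"x": 0,"y": 0,"z": 0.002,"rx": 0,"ry": 0,"rz": 0},
    {"x": 0,"y": 0,"z": 0.002,"rx": 0,"ry": 0,"rz": 0},
    {"x": 0,"y": 0,"z": 0.002,"rx": 0,"ry": 0,"rz": 0},
  ],
)

```text
time_s: 12.35
tcp_pos: [0.5649, 0.1545, 0.1617]
orientation: [0.997, 0.083, 0.001, -0.0]
wrist_force: [-2.2, 0.1, 8.5]
grip_width: 0.0007
grasp_force: 3.8
```

```bash
python3 k.py
```

```text
t 12.35 X -0.0986 Z 0.2017 lat 0.0752 a 0.393 r 0.1109 f -2.2 0.4 8.5
```

>>> carry_out(
  commands=[
    {"x": -0.0008,"y": 0,"z": 0.002,"rx": 0,"ry": 0,"rz": 0},
    {"x": -0.0008,"y": 0,"z": 0.002,"rx": 0,"ry": 0,"rz": 0},
    {"x": -0.0008,"y": 0,"z": 0.002,"rx": 0,"ry": 0,"rz": 0},
    {"x": 0,"y": 0,"z": 0,"rx": 0,"ry": 0,"rz": 0},
  ],
)

```text
time_s: 12.68
tcp_pos: [0.5622, 0.1541, 0.1553]
orientation: [0.997, 0.083, 0.0, -0.0]
wrist_force: [-2.7, 0.1, 6.2]
grip_width: 0.0007
grasp_force: 2.5
```

```bash
python3 k.py
```

```text
t 12.6833 X -0.1014 Z 0.1953 lat 0.0752 a 0.33 r 0.1106 f -2.7 0.5 6.2
```

>>> carry_out(
  commands=[
    {"x": -0.0005,"y": 0,"z": 0.0015,"rx": 0,"ry": 0,"rz": 0},
    {"x": -0.0005,"y": 0,"z": 0.0015,"rx": 0,"ry": 0,"rz": 0},
    {"x": 0,"y": 0,"z": 0,"rx": 0,"ry": 0,"rz": 0},
  ],
)

```text
time_s: 12.93
tcp_pos: [0.5611, 0.1539, 0.1523]
orientation: [0.997, 0.083, 0.0, -0.0]
wrist_force: [-3.5, -1.5, 7.1]
grip_width: 0.0002
grasp_force: 2.9
```

>>> carry_out(
  commands=[
    {"x": -0.0004,"y": 0,"z": 0.0015,"rx": 0,"ry": 0,"rz": 0},
    {"x": -0.0004,"y": 0,"z": 0.0015,"rx": 0,"ry": 0,"rz": 0},
    {"x": 0,"y": 0,"z": 0,"rx": 0,"ry": 0,"rz": 0},
  ],
)

```text
time_s: 13.18
tcp_pos: [0.5603, 0.1538, 0.1493]
orientation: [0.997, 0.083, 0.0, -0.0]
wrist_force: [-2.5, -0.6, 6.4]
grip_width: 0.0005
grasp_force: 2.9
```

```bash
python3 k.py
```

```text
t 13.1833 X -0.1033 Z 0.1893 lat 0.0752 a 0.273 r 0.11 f -2.6 -0.2 6.4
```

>>> carry_out(
  commands=[
    {"x": -0.0003,"y": 0,"z": 0.001,"rx": 0,"ry": 0,"rz": 0},
    {"x": -0.0003,"y": 0,"z": 0.001,"rx": 0,"ry": 0,"rz": 0},
    {"x": 0,"y": 0,"z": 0,"rx": 0,"ry": 0,"rz": 0},
  ],
)

```text
time_s: 13.43
tcp_pos: [0.5597, 0.1536, 0.1473]
orientation: [0.997, 0.083, 0.0, -0.0]
wrist_force: [-3.4, -0.5, 7.3]
grip_width: 0.0006
grasp_force: 3.2
```

```bash
python3 k.py
```

```text
t 13.4333 X -0.1039 Z 0.1873 lat 0.0752 a 0.254 r 0.1099 f -3.4 0.0 7.3
```

>>> carry_out(
  commands=[
    {"x": -0.0002,"y": 0,"z": 0.001,"rx": 0,"ry": 0,"rz": 0},
    {"x": -0.0002,"y": 0,"z": 0.001,"rx": 0,"ry": 0,"rz": 0},
    {"x": 0,"y": 0,"z": 0,"rx": 0,"ry": 0,"rz": 0},
  ],
)

```text
time_s: 13.68
tcp_pos: [0.5593, 0.1536, 0.1453]
orientation: [0.997, 0.083, 0.0, -0.0]
wrist_force: [-4.6, -0.3, 7.9]
grip_width: 0.0006
grasp_force: 3.3
```

>>> carry_out(
  commands=[
    {"x": 0,"y": 0,"z": 0,"rx": 0,"ry": 0,"rz": 0},
  ],
)

```text
time_s: 13.77
tcp_pos: [0.5594, 0.1536, 0.1454]
orientation: [0.997, 0.083, 0.0, -0.0]
wrist_force: [-4.2, -0.9, 7.0]
grip_width: 0.0006
grasp_force: 2.9
```

>>> carry_out(
  commands=[
    {"x": -0.0005,"y": 0,"z": 0.001,"rx": 0,"ry": 0,"rz": 0},
    {"x": -0.0005,"y": 0,"z": 0.001,"rx": 0,"ry": 0,"rz": 0},
    {"x": 0,"y": 0,"z": 0,"rx": 0,"ry": 0,"rz": 0},
  ],
)

```text
time_s: 14.02
tcp_pos: [0.5587, 0.1535, 0.1435]
orientation: [0.997, 0.083, 0.001, -0.0]
wrist_force: [-1.5, -0.5, 7.0]
grip_width: 0.0005
grasp_force: 3.1
```

```bash
python3 k.py
```

```text
t 14.0167 X -0.1049 Z 0.1835 lat 0.0752 a 0.218 r 0.1097 f -1.5 -0.2 7.0
```

>>> carry_out(
  commands=[
    {"x": -0.0003,"y": 0,"z": 0.001,"rx": 0,"ry": 0,"rz": 0},
    {"x": -0.0003,"y": 0,"z": 0.001,"rx": 0,"ry": 0,"rz": 0},
    {"x": 0,"y": 0,"z": 0,"rx": 0,"ry": 0,"rz": 0},
  ],
)

```text
time_s: 14.27
tcp_pos: [0.5581, 0.1534, 0.1415]
orientation: [0.997, 0.083, 0.001, -0.0]
wrist_force: [-1.9, -1.2, 7.5]
grip_width: 0.0
grasp_force: 3.3
```

>>> carry_out(
  commands=[
    {"x": 0,"y": 0,"z": 0,"rx": 0,"ry": 0,"rz": 0},
  ],
)

```text
time_s: 14.35
tcp_pos: [0.558, 0.1534, 0.1415]
orientation: [0.997, 0.083, 0.001, -0.0]
wrist_force: [-1.6, -0.2, 7.0]
grip_width: 0.0002
grasp_force: 3.1
```

>>> carry_out(
  commands=[
    {"x": -0.0003,"y": 0,"z": 0.001,"rx": 0,"ry": 0,"rz": 0},
    {"x": -0.0003,"y": 0,"z": 0.001,"rx": 0,"ry": 0,"rz": 0},
    {"x": 0,"y": 0,"z": 0,"rx": 0,"ry": 0,"rz": 0},
  ],
)

```text
time_s: 14.6
tcp_pos: [0.5576, 0.1533, 0.1395]
orientation: [0.997, 0.083, 0.001, -0.0]
wrist_force: [-1.5, -0.7, 6.4]
grip_width: 0.0002
grasp_force: 3.3
```

>>> carry_out(
  commands=[
    {"x": 0,"y": 0,"z": 0,"rx": 0,"ry": 0,"rz": 0},
  ],
)

```text
time_s: 14.68
tcp_pos: [0.5576, 0.1533, 0.1396]
orientation: [0.997, 0.083, 0.001, -0.0]
wrist_force: [-1.2, 0.2, 6.3]
grip_width: 0.0004
grasp_force: 3.1
```

>>> carry_out(
  commands=[
    {"x": -0.0003,"y": 0,"z": 0.001,"rx": 0,"ry": 0,"rz": 0},
    {"x": -0.0002,"y": 0,"z": 0.001,"rx": 0,"ry": 0,"rz": 0},
    {"x": 0,"y": 0,"z": 0,"rx": 0,"ry": 0,"rz": 0},
  ],
)

```text
time_s: 14.93
tcp_pos: [0.5571, 0.1532, 0.1377]
orientation: [0.997, 0.083, 0.001, -0.0]
wrist_force: [-2.9, -0.1, 9.6]
grip_width: 0.0005
grasp_force: 4.4
```

>>> carry_out(
  commands=[
    {"x": 0,"y": 0,"z": 0,"rx": 0,"ry": 0,"rz": 0},
  ],
)

```text
time_s: 15.02
tcp_pos: [0.5571, 0.1532, 0.1377]
orientation: [0.997, 0.083, 0.001, -0.0]
wrist_force: [-2.3, -0.7, 9.3]
grip_width: 0.0003
grasp_force: 4.2
```

>>> carry_out(
  commands=[
    {"x": -0.0002,"y": 0,"z": 0.0005,"rx": 0,"ry": 0,"rz": 0},
    {"x": -0.0002,"y": 0,"z": 0.0005,"rx": 0,"ry": 0,"rz": 0},
    {"x": 0,"y": 0,"z": 0,"rx": 0,"ry": 0,"rz": 0},
  ],
)

```text
time_s: 15.27
tcp_pos: [0.5569, 0.1532, 0.137]
orientation: [0.997, 0.083, 0.001, -0.0]
wrist_force: [-2.6, -0.2, 11.3]
grip_width: 0.0004
grasp_force: 5.8
```

>>> carry_out(
  commands=[
    {"x": 0,"y": 0,"z": 0,"rx": 0,"ry": 0,"rz": 0},
  ],
)

```text
time_s: 15.35
tcp_pos: [0.557, 0.1532, 0.137]
orientation: [0.997, 0.083, 0.001, -0.0]
wrist_force: [-3.4, -1.1, 12.3]
grip_width: 0.0005
grasp_force: 5.8
```

```bash
python3 k.py
```

```text
t 15.35 X -0.1067 Z 0.177 lat 0.0752 a 0.157 r 0.1096 f -3.5 -0.5 12.3
```

The stiffness is now about 3.6 N/mm, so the firm stop is reached. I press a little more, towards about 14 N at the patch.

>>> carry_out(
  commands=[
    {"x": -0.0003,"y": 0,"z": 0.0005,"rx": 0,"ry": 0,"rz": 0},
    {"x": -0.0002,"y": 0,"z": 0.0003,"rx": 0,"ry": 0,"rz": 0},
    {"x": 0,"y": 0,"z": 0,"rx": 0,"ry": 0,"rz": 0},
  ],
)

```text
time_s: 15.6
tcp_pos: [0.5568, 0.1532, 0.1365]
orientation: [0.997, 0.083, 0.001, -0.0]
wrist_force: [-1.3, -0.0, 14.6]
grip_width: 0.0004
grasp_force: 6.7
```

>>> carry_out(
  commands=[
    {"x": 0,"y": 0,"z": 0,"rx": 0,"ry": 0,"rz": 0},
  ],
)

```text
time_s: 15.68
tcp_pos: [0.5569, 0.1532, 0.1365]
orientation: [0.997, 0.083, 0.001, -0.0]
wrist_force: [-2.3, -0.5, 13.4]
grip_width: 0.0006
grasp_force: 6.7
```

>>> carry_out(
  commands=[
    {"x": 0,"y": 0,"z": 0,"rx": 0,"ry": 0,"rz": 0},
  ],
)

```text
time_s: 15.77
tcp_pos: [0.5568, 0.1532, 0.1365]
orientation: [0.997, 0.083, 0.001, -0.0]
wrist_force: [-1.9, 0.4, 13.6]
grip_width: 0.0004
grasp_force: 6.7
```

>>> carry_out(
  commands=[
    {"x": -0.0001,"y": 0,"z": 0.0004,"rx": 0,"ry": 0,"rz": 0},
    {"x": 0,"y": 0,"z": 0,"rx": 0,"ry": 0,"rz": 0},
    {"x": 0,"y": 0,"z": 0,"rx": 0,"ry": 0,"rz": 0},
  ],
)

```text
time_s: 16.02
tcp_pos: [0.5568, 0.1532, 0.1361]
orientation: [0.997, 0.083, 0.001, -0.0]
wrist_force: [-2.8, -0.4, 14.3]
grip_width: 0.0
grasp_force: 7.2
```

>>> carry_out(
  commands=[
    {"x": 0,"y": 0,"z": 0,"rx": 0,"ry": 0,"rz": 0},
  ],
)

```text
time_s: 16.1
tcp_pos: [0.5568, 0.1532, 0.1362]
orientation: [0.997, 0.083, 0.001, -0.0]
wrist_force: [-2.7, -0.3, 13.7]
grip_width: 0.0003
grasp_force: 7.2
```

About 14.5 N is enough. I release straight up and move clear.

>>> carry_out(
  commands=[
    {"x": 0,"y": 0,"z": -0.002,"rx": 0,"ry": 0,"rz": 0},
    {"x": 0,"y": 0,"z": -0.005,"rx": 0,"ry": 0,"rz": 0},
    {"x": 0,"y": 0,"z": -0.015,"rx": 0,"ry": 0,"rz": 0},
    {"x": 0,"y": 0,"z": -0.035,"rx": 0,"ry": 0,"rz": 0},
    {"x": 0,"y": 0,"z": -0.035,"rx": 0,"ry": 0,"rz": 0},
  ],
)

```text
time_s: 16.52
tcp_pos: [0.5546, 0.1527, 0.2266]
orientation: [0.997, 0.083, -0.001, 0.0]
wrist_force: [0.5, 0.1, 1.0]
grip_width: 0.0005
grasp_force: 0.0
```

>>> carry_out(
  commands=[
    {"x": 0,"y": 0,"z": -0.035,"rx": 0,"ry": 0,"rz": 0},
    {"x": 0,"y": 0,"z": -0.035,"rx": 0,"ry": 0,"rz": 0},
    {"x": -0.03,"y": 0,"z": -0.02,"rx": 0,"ry": 0,"rz": 0},
    {"x": -0.035,"y": 0,"z": 0,"rx": 0,"ry": 0,"rz": 0},
    {"x": 0,"y": 0,"z": 0,"rx": 0,"ry": 0,"rz": 0},
  ],
)

```text
time_s: 16.93
tcp_pos: [0.488, 0.1416, 0.3177]
orientation: [0.997, 0.083, 0.001, -0.0]
wrist_force: [0.7, -0.2, -0.2]
grip_width: 0.0007
grasp_force: 0.0
```

```bash
python3 - <<'E'
from h import *
s=bot.state();print(s["time_s"],s["tcp_pos"].round(3),s["wrist_force"].round(1))
S=cam("side");B=S[0];A=cv2.imread("pics/side0.png")[:,:,::-1];Hm=cv2.imread("pics/side_b.png")[:,:,::-1]
m=np.array([.5266,.0719]);ex=np.array([.9863,.1647]);ey=np.array([-.1647,.9863])
P=lambda x,y,z:np.r_[m+(x+.084)*ex+y*ey,z]
red=lambda h,s,v:((h<8)|(h>172))&(s>90)&(v>60)
print("red",blobs(B,red,(170,180,290,260),4)[0])
print("front stripe exp",proj(S,P(-.0805,.075,.129)))
for a in(.05,.1,.15,.2,.25,.35):
    c,n=np.cos(a),np.sin(a);print(a,"patch",proj(S,P(.05-.115*c+.01*n,.075,.15+.115*n+.01*c)).round(1))
# unchanged surroundings vs side0 where not occluded (boxes in px: cups/bowl/spoon/mug/bottle/jar/right drawer)
for n,(x0,y0,x1,y1) in dict(bowl=(145,293,200,337),mug=(100,258,150,310),spoon=(205,285,262,335),bottle=(298,135,320,188),jar=(323,165,352,200)).items():
    d=np.abs(A[y0:y1,x0:x1].astype(int)-B[y0:y1,x0:x1]).max(2);print(n,(d>40).mean().round(3))
d=np.abs(Hm[:,:].astype(int)-B).max(2)[185:250,230:290];print("right drawer diff vs before lid",(d>40).mean().round(3))
E
```

```text
16.9333 [0.488 0.142 0.318] [ 0.7 -0.2 -0.2]Traceback (most recent call last):
  File "<stdin>", line 7, in <module>
  File "h.py", line 16, in blobs
    h=cv2.cvtColor(C[0],cv2.COLOR_RGB2HSV).astype(int);m=f(h[...,0],h[...,1],h[...,2]).astype(np.uint8)
      ~~~~~~~~~~~~^^^^^^^^^^^^^^^^^^^^^^^^
cv2.error: OpenCV(4.12.0) /io/opencv/modules/imgproc/src/color.simd_helpers.hpp:92: error: (-15:Bad number of channels) in function 'cv::impl::{anonymous}::CvtHelper<VScn, VDcn, VDepth, sizePolicy>::CvtHelper(cv::InputArray, cv::OutputArray, int) [with VScn = cv::impl::{anonymous}::Set<3, 4>; VDcn = cv::impl::{anonymous}::Set<3>; VDepth = cv::impl::{anonymous}::Set<0, 5>; cv::impl::{anonymous}::SizePolicy sizePolicy = cv::impl::<unnamed>::NONE; cv::InputArray = const cv::_InputArray&; cv::OutputArray = const cv::_OutputArray&]'
> Invalid number of channels in input image:
>     'VScn::contains(scn)'
> where
>     'scn' is 1
```

```bash
python3 - <<'E'
from h import *
S=cam("side");B=S[0];A=cv2.imread("pics/side0.png")[:,:,::-1];Hm=cv2.imread("pics/side_b.png")[:,:,::-1]
m=np.array([.5266,.0719]);ex=np.array([.9863,.1647]);ey=np.array([-.1647,.9863])
P=lambda x,y,z:np.r_[m+(x+.084)*ex+y*ey,z]
red=lambda h,s,v:((h<8)|(h>172))&(s>90)&(v>60)
print("red",blobs(S,red,(170,180,290,260),4)[0])
print("front stripe exp",proj(S,P(-.0805,.075,.129)))
for a in(.05,.1,.15,.2,.25,.35):
    c,n=np.cos(a),np.sin(a);print(a,"patch",proj(S,P(.05-.115*c+.01*n,.075,.15+.115*n+.01*c)).round(1))
for n,(x0,y0,x1,y1) in dict(bowl=(145,293,200,337),mug=(100,258,150,310),spoon=(205,285,262,335),bottle=(298,135,320,188),jar=(323,165,352,200)).items():
    d=np.abs(A[y0:y1,x0:x1].astype(int)-B[y0:y1,x0:x1]).max(2);print(n,(d>40).mean().round(3))
d=np.abs(Hm.astype(int)-B).max(2)[185:250,245:290];print("right drawer diff",(d>40).mean().round(3))
d=np.abs(Hm.astype(int)-B).max(2)[150:180,220:245];print("right lid diff",(d>40).mean().round(3))
E
```

```text
red [(array([220.9, 208.3]), [212, 203, 20, 12, 145]), (array([280. , 205.5]), [277, 202, 7, 8, 14]), (array([228.6, 225.4]), [224, 221, 10, 10, 23])]
front stripe exp [228.77232737 224.96990463]
0.05 patch [222.8 211.3]
0.1 patch [222.4 209.3]
0.15 patch [221.9 207.3]
0.2 patch [221.3 205.2]
0.25 patch [220.6 203.2]
0.35 patch [218.9 199.1]
bowl 0.0
mug 0.0
spoon 0.0
bottle 0.0
jar 0.0
right drawer diff 0.118
right lid diff 0.033
```

The lid's patch fits 0.13-0.15 rad, the drawer is home, and the other objects show no change. I hand in.

```bash
python3 -c "
from rig import bot
print(bot.job_done())"
```

```text
the job is handed in; nothing more can be done
None
```

I handed the job in at about 17 s of the 61 s limit: the left drawer (gold pod) is fully home and its lid is down at about 0.14 rad, pressed onto the pod's firm stop at about 14.5 N, roughly 10 N on the pod by the text's table. It stayed shut after I let go, and the right head, bowl, mug, spoon, bottle and jar showed no sign of having moved; the cups I did not check separately.

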